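# Rock the locating block out of its sprung holder

## Task

The steel locating block is stuck tight between the two sprung jaws of the loose bench holder. Take it by its tongue and rock it from side to side, some five to ten degrees each way, until it comes free, raising the end at the thumb screw first and then the other end; a straight pull would only lift the holder, which must stay down on the bench where it is. Finish while still holding the block level over the holder, one to two centimetres clear of it, and leave the tin, the pliers and the pumice alone.

Things in the scene. Friction and masses are not known exactly. Their poses are not given: they have to be found in the camera images.
- locating_block: Plain steel block, 0.4 kg: body 28 (x) x 56 (y) x 30 (z) mm, with a tongue 24 (x) x 26 (y) mm rising in its middle from 30 to 68 mm above the underside. Origin: centre of the underside, z up. It starts on the holder's base plate (10 mm above the bench), axes along the holder's, +y end at the thumb screw. The jaws pinch its +y and -y end faces.
- tongue_grip (a point): Point on the block's axis, 52 mm above its underside, in the middle of the tongue; turns with the block. Grip here from above on the tongue's +y and -y faces (fingers closing along y, 40 to 60 N), so that the grip carries the rocking.
- holder: Loose bench holder, 1.5 kg. Origin: centre of its underside, z up. Dark base plate 90 (x) x 210 (y) x 10 mm; two aluminium posts 34 (x) x 18 (y) mm at y = +45 and -45 mm, tops 37 mm above the bench. Low guide plates at x = +-18.5 mm (tops at 28 mm) leave the block 1.5 mm play, so it rocks only about the holder's x axis. Pulled straight up, both jaws grip and the holder lifts too.
- screw_jaw (a point): Centre of the round nose (radius 5 mm) of the brass jaw in the +y post, 26 mm above the bench, 16 mm above the base plate. A spring (about 18 N, yields 8 mm) presses each jaw on the block, which is held by friction alone. The block is out of the jaws once its whole underside is over 31 mm above the bench.
- plain_jaw (a point): The same point of the jaw in the -y post, which has only a flat steel cap outside.
- thumb_screw (a point): Centre of the brass thumb screw's head, 25 mm round, 12 mm thick, 24 mm above the bench, outside the +y post (y = 74 mm): it marks the end to raise first.
- findings_tin: Round metal tin, 64 mm across, 22 mm high, bystander. Origin: centre of the underside.
- pliers_flat: Pliers lying flat, 53 x 136 x 12 mm, long along y, bystander. Origin: centre of the underside.
- pumice: Lump of pumice, 66 x 79 x 55 mm, bystander. Origin: centre of the underside.
There are look-alikes about, which are no part of the job. Leave any green or purple look-alike of the locating_block alone.

How it is judged:
On the way, in this order (a step that is already met when the one before it is completed fails the run):
1. the block, still in the jaws, is rocked with its thumb-screw end up (more than 4 degrees) (angle between locating_block's own y axis and vertical below 1.5008 rad and z of locating_block in the frame of holder below 0.026 m), for 0.05 s.
2. then, still in the jaws, rocked the other way with its other end up (more than 4 degrees) (angle between locating_block's own y axis and vertical above 1.6408 rad and z of locating_block in the frame of holder below 0.026 m), for 0.05 s.
At the end, for the whole second after the job is handed in: Held still in the fingers, within 0.15 rad of level, underside 40 to 76 mm above the holder's underside, within 30 mm of its centre, touching nothing of it; the holder flat on the bench within 40 mm of its start; tin, pliers and pumice within 20 mm of theirs (z of locating_block in the frame of holder between 0.04 and 0.076 m and horizontal distance between locating_block and holder below 0.03 m and angle between locating_block's own z axis and vertical below 0.15 rad and contact force between the fingers and locating_block above 1 N and contact force between locating_block and holder below 0.2 N and linear speed of locating_block below 0.02 m/s and height (world z) of holder below 0.004 m and angle between holder's own z axis and vertical below 0.03 rad and distance of holder from where it was at the start of the episode below 0.04 m and distance of each of findings_tin, pliers_flat, pumice from where it was at the start of the episode below 0.02 m); the arm keeps its last pose, push and grip.
It fails at once if the holder is lifted off the bench (its centre more than 10 mm up) or tipped more than 0.12 rad (height (world z) of holder above 0.01 m or angle between holder's own z axis and vertical above 0.12 rad).
It fails at once if the holder is dragged more than 40 mm (distance of holder from where it was at the start of the episode above 0.04 m).
It fails at once if the round findings tin is moved more than 20 mm (distance of findings_tin from where it was at the start of the episode above 0.02 m).
It fails at once if the pliers is moved more than 20 mm (distance of pliers_flat from where it was at the start of the episode above 0.02 m).
It fails at once if the pumice stone is moved more than 20 mm (distance of pumice from where it was at the start of the episode above 0.02 m).
It also fails if it takes over 45 s, if anything falls off the work surface, if the arm or the gripper's body presses on something with over 40 N, if the wrist force passes 120 N, or if a joint passes its speed limit or range.

## Robot

A 7-joint arm with a two-finger parallel gripper is mounted at the origin on a cart in front of the work surface, level with it; the furniture and walls round the work are solid. World frame = base frame: x ahead of the robot, y to its left, z up, the work surface at z = 0. Lengths are in m, angles in rad, forces in N, time in s.
With the tool pointing down it reaches from about 0.425 to 0.95 m from the base axis. Payload 4.7 kg.
Tool frame: the origin (TCP) lies on the centre line of the jaws, within the pads' length; the fingertips stand robot.nose_length ahead of it and the grasp point (between the pads) lies 8 mm behind it (robot.nose_length is the distance from the TCP to the fingertips, in m); z points along the fingers, y is the line along which they close (so a half turn about z gives the same grasp; the last joint's range is limited). The gripper opens to 85 mm and grips with 20 to 120 N. Pads are 22 mm wide; open, the fingers measure 114 mm over their backs; the gripper's body (76 mm by 85 mm) begins 54 mm behind the grasp point. The pads swing forward as they close: fully open they stand 13 mm farther back than shut.
Start: joints at [-1.272, 0.469, -0.049, 1.532, 0.024, 1.141, -0.082], TCP at [0.217, 0.639, 0.242] pointing down, gripper open.
Joint ranges: [-2.59, 2.59], [-0.33, 1.99], [-1.39, 1.29], [0.1, 2.45], [-1.04, 4.18], [0.21, 1.99], [-2.66, 2.66]. Speed limits (rad/s): [2.57, 2.57, 3.14, 3.14, 3.14, 3.14, 3.14].

## Interface

Orientations are given as [roll, pitch, yaw] about the fixed x, y, z axes, in that order (R = Rz(yaw) Ry(pitch) Rx(roll)).
In Python, from plant import robot gives the robot as it stands. Calls block until the motion is done:
- robot.goto(position, orientation): joint-space move of the TCP to a pose.
- robot.move_straight(position, vel=0.15, attitude=None, contact_N=None): straight line of the TCP; attitude=None keeps the orientation; vel is the mean speed in m/s. With contact_N (N) it stops when the force on the tool has changed by that much, and returns True; else False.
- robot.move_joints(angles): joint-space move.
- robot.grip(opening, strength=None): opening from 0.0 (shut) to 1.0 (fully open); strength is the grip in N (None keeps the last); returns when the fingers have stopped.
- robot.sleep(seconds).
- robot.inverse_kinematics(position, orientation): joint angles nearest the present ones, or None.
- robot.sense(): the state.
- robot.grab_frame(name): name is "scene" or "top" or "wrist"; returns a dict with "image" (384x512x3 uint8, red, green, blue), "range_z" (384x512 float32, m along the optical axis (not along the pixel's ray), 0 where there is no reading), "fx", "fy", "cx", "cy" (pixels), "R" (3x3) and "t" (3): a world point X has camera coordinates R X + t. Camera axes: x right, y down, z forward; pixel columns grow to the right and rows downward; lengths in m; the calibration is good to about 2 mm. The wrist camera is an equidistant fisheye: a pixel r from the principal point sees the ray r / f radians off the axis. A picture is of the moment at which its call begins.
A pose or a line that the arm cannot do raises robot.IKError and nothing moves.
- robot.close_job(): hands the job in; it is judged then, once.
The state is a dict: "t": time; "joint_pos": joint angles; "joint_velocities": joint speeds; "effort": joint torques, N m; "tcp_pos": TCP position; "tcp_rot": TCP orientation; "wrist_force": force on the tool from outside, world axes, zero at the start; "torque": the same for the moment, N m; "opening": opening from 0.0 (shut) to 1.0 (fully open); "gripper_force": force on a finger pad.
Only numpy, scipy, OpenCV 4.12 (cv2) and the standard library are available. Lean on these libraries where they do the work, as an engineer would, in place of code of your own. Each camera call takes 0.05 s, during which the arm holds its last target. There are 200 camera calls.

## Working session

There is one attempt and no reset: what is moved stays moved. The work goes in short steps, each a Python script; the robot and the scene stay as the last script left them, time stands still between calls to the robot, and variables do not carry over. Pictures are saved under pics/ and viewed, at most 10 in all, crops included, and the job is handed in when it is done.

```bash
mkdir -p pics; python3 - <<'E'
from plant import robot
import cv2,numpy as np
for n in("top","scene"):
    f=robot.grab_frame(n); cv2.imwrite(f"pics/{n}0.png",f["image"][:,:,::-1]); np.savez(f"{n}0.npz",**f)
    print(n,f["fx"],f["cx"],f["cy"],(-f["R"].T@f["t"]).round(3),f["R"].round(2).tolist())
s=robot.sense();print(s,robot.nose_length)
E
```

```text
top 480.19800750801494 256.3793508585987 190.84645518261152 [0.439 0.023 1.391] [[0.01, -1.0, -0.02], [-1.0, -0.01, -0.08], [0.08, 0.03, -1.0]]
scene 487.4272767893306 251.8062495326828 182.13681454622082 [-0.269 -0.81   0.812] [[0.72, -0.7, 0.0], [-0.37, -0.38, -0.85], [0.59, 0.61, -0.53]]
{'t': 0.1, 'joint_pos': array([-1.27190996,  0.46937164, -0.04858981,  1.53355482,  0.02407924,
        1.14100274, -0.08230494]), 'joint_velocities': array([ 0.00082232, -0.00027605,  0.00044776, -0.00373157,  0.00024792,
       -0.00016383,  0.00102519]), 'effort': array([ 4.08848009e-04, -5.11513960e+01, -4.73135838e-02, -2.38392931e+01,
        1.07537644e-02,  4.37634400e-03,  2.58319233e-08]), 'tcp_pos': array([0.21713835, 0.63859591, 0.24136732]), 'tcp_rot': array([-3.13984120e+00,  4.39030324e-05,  2.81381671e+00]), 'wrist_force': array([-0.03775193, -0.44628139,  0.46158405]), 'torque': array([-0.03063418, -0.00503175, -0.00525888]), 'gripper_force': 0.0, 'opening': 1.0000769595457464} 0.011
```

View pics/top0.png

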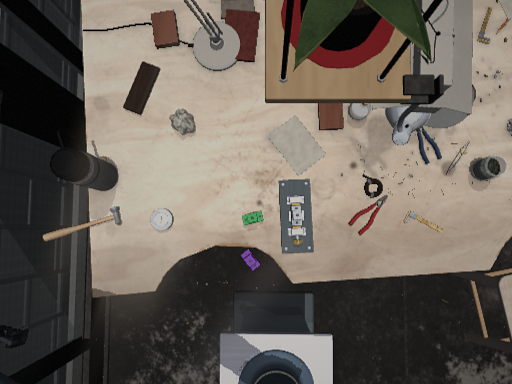

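View pics/scene0.png

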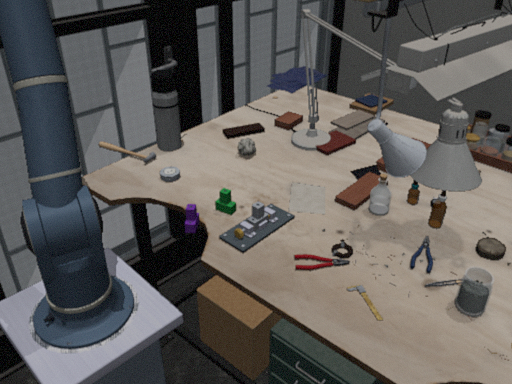

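Top view: the holder is at about (296,216), with the brass end at about (297,238), towards the robot. Green and purple look-alikes are at (253,217) and (250,260), the tin at (161,218), the pliers at (368,213) and the pumice at (182,121). Next I measure the holder.

```bash
cat > h.py <<'E'
import numpy as np,cv2
def cast(f,uv,z):
    uv=np.atleast_2d(uv).astype(float)
    d=np.c_[(uv[:,0]-f["cx"])/f["fx"],(uv[:,1]-f["cy"])/f["fy"],np.ones(len(uv))]@f["R"]
    c=-f["R"].T@f["t"]
    return c+d*((z-c[2])/d[:,2])[:,None]
E
python3 - <<'E'
from h import *
f=dict(np.load("top0.npz")); im=f["image"].astype(int)
sub=np.zeros(im.shape[:2],np.uint8); sub[170:262,270:322]=1
m=((im.max(2)<130)&(im.max(2)-im.min(2)<30)&(sub>0)).astype(np.uint8)
m[246:,:270]=0
m=cv2.morphologyEx(m,cv2.MORPH_OPEN,np.ones((3,3)))
cs,_=cv2.findContours(m,0,2); c=max(cs,key=cv2.contourArea)
r=cv2.minAreaRect(c);print(r)
P=cast(f,cv2.boxPoints(r),0.01);print(P.round(4),P.mean(0), np.linalg.norm(np.diff(P,axis=0),axis=1))
e=P[1]-P[0] if np.linalg.norm(P[1]-P[0])>.15 else P[2]-P[1]
print("yaw of long",np.arctan2(e[1],e[0]))
hs=cv2.cvtColor(f["image"],cv2.COLOR_RGB2HSV)
b=((hs[...,0]>14)&(hs[...,0]<30)&(hs[...,1]>120)&(sub>0))
b[:175]=0
v,u=np.nonzero(b);ok=(u>280)&(u<312);print("brass",u[ok].mean(),v[ok].mean(),ok.sum(),cast(f,[u[ok].mean(),v[ok].mean()],.03))
big=cv2.resize(f["image"][170:265,260:335],None,fx=6,fy=6,interpolation=cv2.INTER_CUBIC)
cv2.imwrite("pics/crop1.png",big[:,:,::-1])
# tongue top via depth
z=f["range_z"];vv,uu=np.mgrid[170:262,270:322]
d=np.stack([(uu-f["cx"])/f["fx"],(vv-f["cy"])/f["fy"],np.ones(uu.shape)],-1)*z[170:262,270:322,None]
W=(d-f["t"])@f["R"]; t=W[...,2]>.066
print("top",t.sum(),np.median(W[t],axis=0),W[...,2].max())
E
```

```text
((295.61993408203125, 216.0181121826172), (73.15519714355469, 32.05891036987305), 87.27368927001953)
[[ 0.5844 -0.004   0.01  ]
 [ 0.5892 -0.0962  0.01  ]
 [ 0.3801 -0.1058  0.01  ]
 [ 0.3749 -0.0147  0.01  ]] [ 0.48214461 -0.05519303  0.01      ] [0.09239269 0.20940842 0.09122317]
yaw of long -3.095907932290998
brass 296.57142857142856 229.9047619047619 63 [[ 0.44176135 -0.05684021  0.03      ]]
top 105 [ 0.4821038  -0.05246173  0.07900292] 1.3906635700400467
```

View pics/crop1.png

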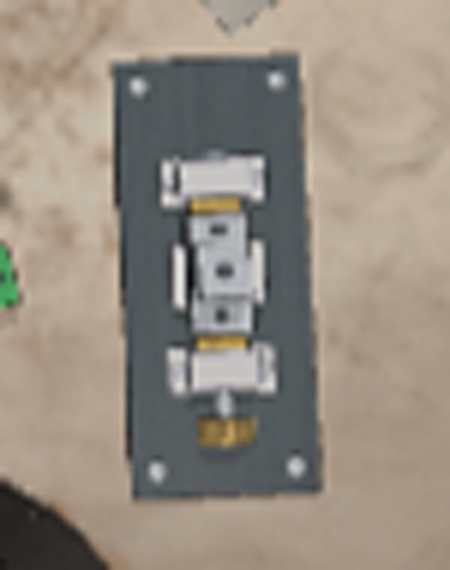

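The holder's +y axis points along about -x, with yaw of y ≈ -3.096, and it is centred near (0.482,-0.054). I'll hover and check from close up with the wrist camera.

```bash
python3 - <<'E'
from h import *
from plant import robot
P=[0.482,-0.054,0.19]
for y in(-1.525,1.617):
    q=robot.inverse_kinematics(P,[np.pi,0,y]);print(y,None if q is None else np.round(q,2))
    for a in(.15,-.15):
        from scipy.spatial.transform import Rotation as Ro
        R=Ro.from_rotvec(a*np.array([-.046,.999,0]))*Ro.from_euler("xyz",[np.pi,0,y])
        q2=robot.inverse_kinematics([P[0],P[1],.056],R.as_euler("xyz"));print(a,None if q2 is None else np.round(q2,2))
c=[(y,robot.inverse_kinematics(P,[np.pi,0,y])) for y in(-1.525,1.617)]
c=[k for k in c if k[1] is not None]; y=min(c,key=lambda k:abs(k[1][6]))[0]
robot.goto(P,[np.pi,0,y]); robot.sleep(.3)
s=robot.sense();print(y,s["t"],s["tcp_pos"],s["tcp_rot"])
f=robot.grab_frame("wrist");np.savez("w1.npz",**f);cv2.imwrite("pics/w1.png",f["image"][:,:,::-1])
print(f["fx"],f["cx"],f["cy"],(-f["R"].T@f["t"]).round(3),f["R"].round(2).tolist())
E
```

```text
-1.525 [-0.87  0.37  1.13  2.07 -0.42  0.94 -2.61]
0.15 [-0.75  0.79  1.11  2.08 -0.8   0.99 -2.27]
-0.15 [-0.68  0.54  0.91  2.27 -0.95  0.56 -2.14]
1.617 [-0.57  0.25  0.71  2.06 -0.21  0.9   0.3 ]
0.15 [-0.39  0.53  0.53  2.07 -0.34  0.79  0.41]
-0.15 [-0.5   0.45  0.66  2.27 -0.72  0.46  0.78]
1.617 3.0333 [ 0.482103   -0.05378316  0.19000613] [3.14155470e+00 5.07309830e-05 1.61747851e+00]
297.3186396354542 248.51236831211074 196.13001598475336 [0.48  0.013 0.32 ] [[1.0, 0.05, 0.0], [0.05, -0.96, 0.26], [0.01, -0.26, -0.96]]
```

View pics/w1.png

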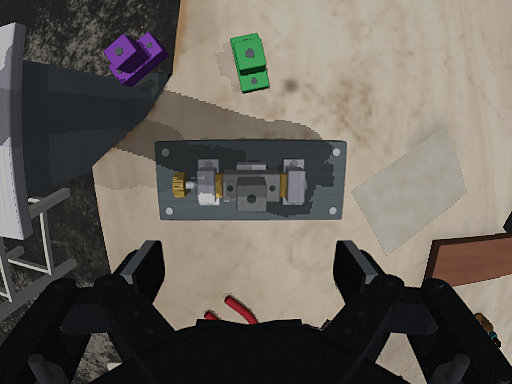

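The wrist view shows the tongue top centred near (251,199) with a dark dimple, the thumb screw at (179,185), and the plate from (155,141) to (341,219). I'll refine position and yaw by casting these pixels.

```bash
cat >> h.py <<'E'
def castw(f,uv,z):
    K=np.array([[f["fx"],0,f["cx"]],[0,f["fy"],f["cy"]],[0,0,1.]])
    p=cv2.fisheye.undistortPoints(np.array(uv,float).reshape(-1,1,2),K,np.zeros(4))[:,0]
    d=np.c_[p,np.ones(len(p))]@f["R"]; c=-f["R"].T@f["t"]
    return c+d*((z-c[2])/d[:,2])[:,None]
E
python3 - <<'E'
from h import *
f=dict(np.load("w1.npz"))
g=cv2.cvtColor(f["image"],cv2.COLOR_RGB2GRAY)
big=cv2.resize(f["image"][150:225,165:335],None,fx=4.5,fy=4.5,interpolation=cv2.INTER_CUBIC);cv2.imwrite("pics/w1c.png",big[:,:,::-1])
def cen(u,v,r=5):
    p=g[v-r:v+r+1,u-r:u+r+1].astype(float);w=np.clip(p.max()*0+np.median(p)-15-p,0,None);yy,xx=np.mgrid[v-r:v+r+1,u-r:u+r+1];return (xx*w).sum()/w.sum(),(yy*w).sum()/w.sum()
h=cen(251,199);print("dimple",h,castw(f,[h],.078))
def bright(u,v,r=5):
    p=g[v-r:v+r+1,u-r:u+r+1].astype(float);w=np.clip(p-np.median(p)-30,0,None);yy,xx=np.mgrid[v-r:v+r+1,u-r:u+r+1];return (xx*w).sum()/w.sum(),(yy*w).sum()/w.sum()
S=[bright(*k) for k in((165,153),(336,153),(333,211),(169,211))]
P=castw(f,S,.011);print(np.round(S,1),P.round(4),P.mean(0))
e=(P[0]-P[1]+P[3]-P[2]);print("yaw y",np.arctan2(e[1],e[0]))
E
```

```text
dimple (np.float64(250.71818181818182), np.float64(196.0)) [[ 0.48471917 -0.05342472  0.078     ]]
[[164.9 151.7]
 [335.8 151.7]
 [332.3 210.2]
 [168.9 210.6]] [[ 0.392  -0.0269  0.011 ]
 [ 0.5751 -0.0181  0.011 ]
 [ 0.5787 -0.0839  0.011 ]
 [ 0.3954 -0.0931  0.011 ]] [ 0.48528473 -0.05549308  0.011     ]
yaw y -3.0925613705330735
```

View pics/w1c.png

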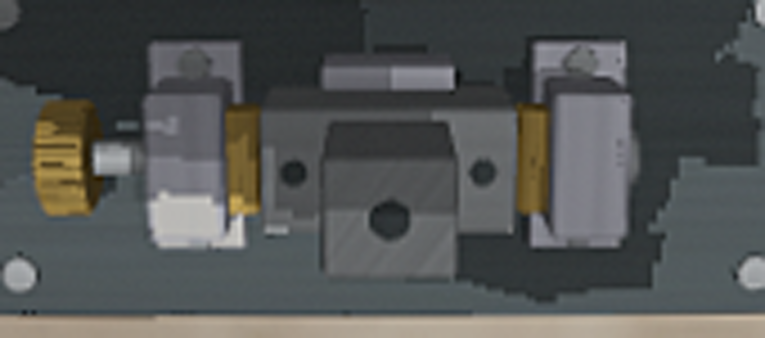

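The wrist view puts the centre at (0.485,-0.0555) and the top view at (0.482,-0.054). The fingers will self-centre along the holder's y. Next I descend and grip.

```bash
python3 - <<'E'
from h import *
from plant import robot
A=[np.pi,0,1.619]
robot.goto([.484,-.055,.12],A)
print(robot.move_straight([.484,-.055,.0555],vel=.06,contact_N=8))
robot.sleep(.2);s0=robot.sense();print(s0["wrist_force"],s0["torque"])
robot.grip(0.4,40); robot.grip(0,58)
robot.sleep(.3);s=robot.sense()
for k in("t","wrist_force","torque","opening","gripper_force","tcp_pos","tcp_rot"):print(k,s[k])
f=robot.grab_frame("wrist");cv2.imwrite("pics/w2.png",f["image"][:,:,::-1]);np.savez("w2.npz",**f)
E
```

```text
False
[0.63205587 0.77542597 0.58221234] [-0.03005818  0.05958636 -0.02190601]
t 5.9667
wrist_force [1.73815462 0.29467687 3.26868525]
torque [-0.00321332 -0.02901492 -0.00579635]
opening 0.29495043798943177
gripper_force 57.22619354724884
tcp_pos [ 0.48426425 -0.05500407  0.05564635]
tcp_rot [3.14108455e+00 1.54779620e-05 1.61904673e+00]
```

View pics/w2.png

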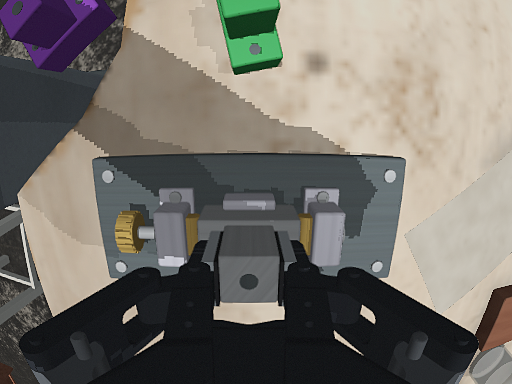

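The tongue is between the pads, with its top at about (248,265), and forces are low. Now rock the thumb-screw end up and log the forces.

```bash
cat > rock.py <<'E'
from h import *
from plant import robot
from scipy.spatial.transform import Rotation as Ro
import json,os
psi=1.619; ex=np.array([np.cos(psi),np.sin(psi),0]); ey=np.array([-np.sin(psi),np.cos(psi),0])
C=np.array([.48426,-.05500]); H=.0456; R0=Ro.from_euler("xyz",[np.pi,0,psi])
# plane state: block origin (y,z) and tilt th; +th = thumb-screw end up
def pt(o,th,p): c,s=np.cos(th),np.sin(th); return o+np.array([c*p[0]-s*p[1],s*p[0]+c*p[1]])
def rock(o,th,new,side,bias=0.,n=5,vel=.01):
    """turn to tilt new about the end side (+1 screw, -1 plain), kept at its height less bias"""
    a=(0.026-o[1]-side*.028*np.sin(th))/np.cos(th); p=np.array([side*.028,max(a,0)])
    z0=pt(o,th,p)[1]
    for k in np.linspace(0,1,n+1)[1:]:
        t=th+(new-th)*k
        z=z0-bias*k-pt(np.zeros(2),t,p)[1]
        y=np.tan(t)*max(0.026-z,0)   # middle of the block stays between the jaws
        go(np.array([y,z]),t,vel)
    return np.array([y,z]),new
def go(o,t,vel=.01):
    q=pt(o,t,[0,H]); P=np.r_[C,0]+ey*q[0]; P[2]=q[1]
    robot.move_straight(P,vel=vel,attitude=(Ro.from_rotvec(t*ex)*R0).as_euler("xyz"))
    s=robot.sense(); print(f"t{s['t']:.1f} th{np.degrees(t):.1f} o{np.round(o*1e3,1)} F{s['wrist_force'].round(1)} M{s['torque'].round(2)} g{s['gripper_force']:.0f} op{s['opening']:.3f} err{((s['tcp_pos']-P)*1e3).round(1)}")
def save(o,t): json.dump([list(o),t],open("st.json","w"))
def load(): o,t=json.load(open("st.json")); return np.array(o),t
E
python3 - <<'E'
from rock import *
o,t=rock(np.array([0,.010]),0,np.radians(7.5),-1); save(o,t)
robot.sleep(.2)
f=robot.grab_frame("wrist");cv2.imwrite("pics/w3.png",f["image"][:,:,::-1])
f=robot.grab_frame("scene");cv2.imwrite("pics/s3.png",cv2.resize(f["image"][180:260,200:310],None,fx=5,fy=5)[:,:,::-1])
E
```

```text
t6.3 th1.5 o[ 0.4 10.7] F[ 0.9 -0.1  1.8] M[ 0.05 -0.14 -0.07] g59 op0.299 err[ 0.2  0.  -0. ]
t6.6 th3.0 o[ 0.8 11.5] F[0.7 0.3 2.7] M[ 0.09 -0.02 -0.01] g59 op0.296 err[ 0.  0. -0.]
t6.8 th4.5 o[ 1.1 12.2] F[-1.   0.   4.6] M[ 0.05  0.25 -0.01] g60 op0.294 err[-0.7 -0.  -0. ]
t7.1 th6.0 o[ 1.4 13. ] F[ 1.2 -0.2 -0.2] M[ 0.12 -0.31 -0.02] g59 op0.293 err[ 0.2  0.  -0.1]
t7.3 th7.5 o[ 1.6 13.8] F[ 0.   0.  -3.1] M[ 0.03 -0.72 -0.06] g59 op0.298 err[ 0.2 -0.  -0.2]
```

View pics/w3.png

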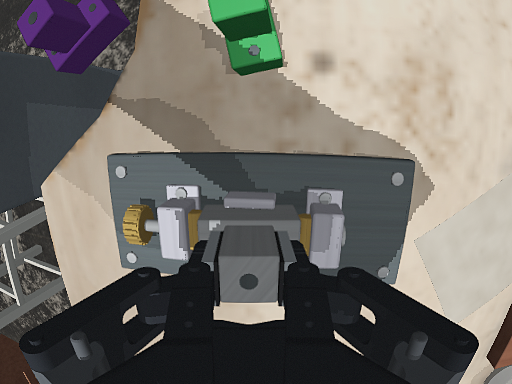

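In the wrist view the plate corners are at (120,172) and (398,180), and the block is still between the jaws. I'll check numerically with depth that the holder is flat and the block is tilted.

```bash
cat >> rock.py <<'E'
def check():
    f=robot.grab_frame("wrist"); z=f["range_z"]; v,u=np.mgrid[130:300,80:430]
    K=np.array([[f["fx"],0,f["cx"]],[0,f["fy"],f["cy"]],[0,0,1.]])
    p=cv2.fisheye.undistortPoints(np.stack([u,v],-1).reshape(-1,1,2).astype(float),K,np.zeros(4))[:,0]
    W=(np.c_[p,np.ones(len(p))]*z[130:300,80:430].reshape(-1,1)-f["t"])@f["R"]
    W=W[z[130:300,80:430].reshape(-1)>0]
    d=W[:,:2]-C; x=d@ex[:2]; y=d@ey[:2]
    def med(x0,x1,y0,y1):
        k=(x>x0)&(x<x1)&(y>y0)&(y<y1)&(W[:,2]>-.02)&(W[:,2]<.09); return f"{np.median(W[k,2])*1e3:.1f}({k.sum()})"
    print("plate + / - ",med(.015,.038,.075,.095),med(.015,.038,-.095,-.075),"posts + / -",med(-.005,.015,.041,.050),med(-.005,.015,-.050,-.041),"shoulders + / -",med(.005,.012,.019,.025),med(.005,.012,-.025,-.019),"bench",med(.06,.08,-.08,.0))
E
python3 - <<'E'
from rock import *
check()
E
```

```text
plate + / -  8.9(778) 8.9(1036) posts + / - 35.7(433) 35.8(618) shoulders + / - 45.2(176) 70.7(670) bench -1.7(34)
```

The holder is flat, and the + shoulder stands 46.4 mm above the bench, exactly as expected for 7.5°. Now the other way.

```bash
python3 - <<'E'
from rock import *
o,t=load(); o,t=rock(o,t,np.radians(-7.5),1,n=6); save(o,t)
robot.sleep(.2); check()
E
```

```text
t8.0 th5.0 o[ 1. 15.] F[ 0.6  0.4 -7.8] M[-0.14 -0.83  0.01] g58 op0.298 err[-0.4  0.  -0.2]
t8.4 th2.5 o[ 0.4 16.2] F[ 0.3 -0.9 -9.6] M[-0.09 -0.54  0.04] g58 op0.296 err[-0.4  0.1 -0.3]
t8.7 th0.0 o[ 0.  17.4] F[-0.7 -0.1 -7.9] M[-0.1  -0.27 -0.04] g59 op0.295 err[0.  0.1 0.1]
t9.1 th-2.5 o[-0.3 18.6] F[-0.2 -0.2 -5.2] M[ 0.09 -0.01 -0.01] g59 op0.296 err[0.5 0.1 0.4]
t9.4 th-5.0 o[-0.5 19.8] F[ 1.2  0.3 -4. ] M[-0.05  0.54  0.01] g59 op0.295 err[0.1 0.1 0.1]
t9.8 th-7.5 o[-0.6 21.1] F[-0.2 -0.2 -7.4] M[-0.05  0.48  0.03] g59 op0.297 err[-0.   0.1 -0.1]
plate + / -  8.9(963) 8.9(756) posts + / - 35.7(507) 35.8(415) shoulders + / - 75.6(622) 52.5(230) bench nan(0)
  return _methods._mean(a, axis=axis, dtype=dtype,
  ret = ret.dtype.type(ret / rcount)
```

```bash
python3 - <<'E'
from rock import *
o,t=load()
for new,side in((7.5,-1),(-7.5,1)):
    o,t=rock(o,t,np.radians(new),side,n=4,vel=.012); save(o,t); check()
E
```

```text
t10.5 th-3.7 o[-0.2 22.9] F[-0.6  1.1 -8.9] M[ 0.01  0.27 -0.03] g59 op0.296 err[-0.1  0.1 -0.2]
t10.9 th0.0 o[ 0.  24.7] F[ -0.3  -0.2 -13.2] M[ 0.06 -0.29 -0.05] g59 op0.297 err[-0.4  0.1 -0.3]
t11.4 th3.8 o[ 0.  26.6] F[-2.3 -0.3 -3. ] M[ 0.11  1.01 -0.03] g60 op0.295 err[-0.8 -0.1  0.3]
t11.8 th7.5 o[ 0.  28.4] F[-6.1  0.  -0.4] M[ 0.08  1.13 -0.04] g60 op0.298 err[-1.2 -0.1  0.2]
plate + / -  8.8(712) 8.9(912) posts + / - 35.7(389) 35.8(468) shoulders + / - 59.9(201) 71.9(458) bench -1.9(6)
t12.3 th3.7 o[ 0.  30.2] F[-3.7 -0.8 -0.3] M[-0.23  0.85  0.02] g60 op0.299 err[ 0.  -0.4  0.5]
t12.7 th0.0 o[ 0.  32.1] F[ 0.2  0.3 -3.3] M[ 0.05 -0.   -0.01] g60 op0.293 err[1.3 0.1 0.4]
t13.2 th-3.8 o[-0.  33.9] F[ 0.1 -0.6 -4.1] M[-0.04  0.14 -0.04] g60 op0.292 err[0.5 0.  0.1]
t13.6 th-7.5 o[-0.  35.7] F[ 0.   0.2 -2.8] M[-0.01  0.19  0.03] g60 op0.299 err[ 0.4 -0.   0.1]
plate + / -  8.9(855) 8.9(687) posts + / - 35.8(431) 35.8(367) shoulders + / - 62.7(359) 67.1(232) bench nan(0)
  return _methods._mean(a, axis=axis, dtype=dtype,
  ret = ret.dtype.type(ret / rcount)
```

It is free: the load is now just the block's own weight. Level it and raise it to 53 mm, which is 16 mm over the post tops.

```bash
python3 - 2>/dev/null <<'E'
from rock import *
go(np.array([0,.045]),np.radians(-3),.02); go(np.array([0,.053]),0,.02)
robot.sleep(.6); go(np.array([0,.053]),0,.02); check()
f=robot.grab_frame("scene");cv2.imwrite("pics/s4.png",cv2.resize(f["image"][160:280,180:330],None,fx=5,fy=5,interpolation=cv2.INTER_CUBIC)[:,:,::-1])
E
```

```text
t14.3 th-3.0 o[ 0. 45.] F[ 0.2 -0.2 -3.4] M[-0.02  0.09  0.01] g60 op0.293 err[-0.2  0.1 -0.2]
t14.9 th0.0 o[ 0. 53.] F[ 0.5 -0.8 -2.7] M[-0.03  0.01 -0.01] g60 op0.298 err[-0.3  0.  -0.1]
t15.7 th0.0 o[ 0. 53.] F[ 0.7 -0.1 -3.1] M[-0.02 -0.06 -0.01] g60 op0.293 err[0. 0. 0.]
plate + / -  8.8(676) 8.9(672) posts + / - 35.5(346) 35.8(348) shoulders + / - 81.1(196) 81.2(183) bench nan(0)
```

View pics/s4.png

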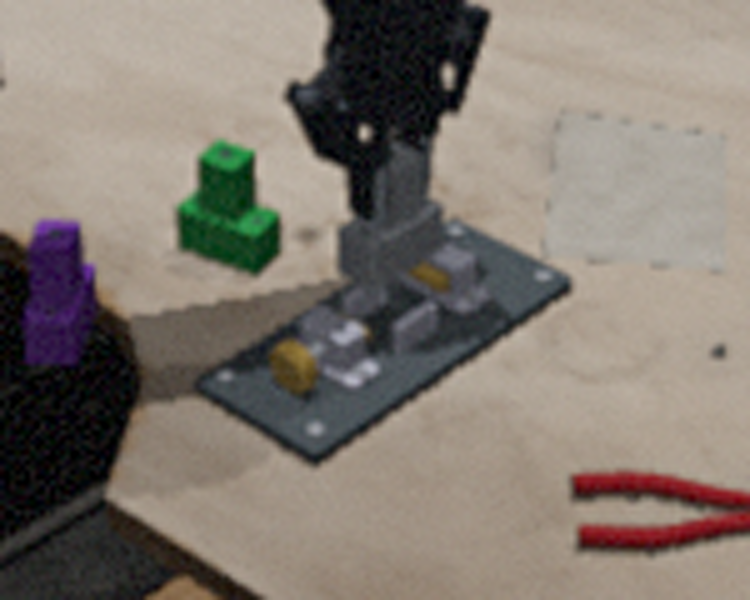

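The picture shows the block held level at crop pixel (390,230), clear above the holder. The holder is flat on the bench and the pliers are untouched. I'm handing in.

```bash
python3 -c "
from plant import robot
print(robot.close_job())"
```

```text
the job is handed in; nothing more can be done
None
```

The block was rocked free, thumb-screw end first, and the job is handed in with it held level about 16 mm above the holder's post tops; the holder stayed flat on the bench, and the hand-in call gave no verdict.

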